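# Lock up the lunch tin

### The job

Lock up the lunch tin: shut its lid fully, so that the hasp on the lid comes down over the padlock; only then swing the padlock's open shackle round until it stops with its free leg over the hole in the hasp, and press it straight into the padlock until it clicks and stays down by itself. The padlock hangs loose, so feel for the click and do not force it once it is home; leave the carton, bottle and spoon where they are.

Things in the scene. Friction and masses are not known exactly. Their poses are not given: they have to be found in the camera images.
- tin: Aluminium lunch tin 120 (x) x 230 (y) x 85 mm high in a fixed caddy. Origin: centre of its underside, on the worktop; z up; its front, with the padlock at the middle (y = 0), faces its own -x, towards the robot. The lid's hinge line runs along y at tin x = +60, z = 87 mm.
- bar (a point): Middle of the axis of the caddy's fixed wooden carrying bar, 16 mm diameter, 256 mm long along the tin's y, at tin x = -112, z = 152 mm. It runs just above the shackle, so the tool must reach the shackle from the robot's side beneath the bar, leaning about 35 degrees (along the padlock's axis). 10 mm rods at its ends (y = +-128) slope back and down to tin x = +35, z = 6.
- lid (a joint): Angle of the lid about the hinge on the tin's far (+x) top rim, rad: 0 shut, grows as the front edge lifts (to 1.2). Stiff hinge: it stays where it is left; 3 to 8 N at mid lid pushes it shut.
- lid_front (a point): Middle of the front edge of the lid's upper face, 120 mm from the hinge (lid 124 x 236 x 4 mm); shut, it lies at tin x = -60, z = 91 mm. From the lid a steel hasp 22 mm wide, centred on tin y = +15, reaches forward; shut, it lies over the padlock's top as a 2 mm leaf with a 12 mm hole above the padlock's hole.
- heel (a point): Point on the top face of the brass padlock body (52 y x 24 x x 42 mm) on the axis of the shackle's long leg, about which it swings. Axes: z = shackle axis, leaning 35 deg from vertical towards the tin's front; x = towards the tin and up; y = tin's y. The padlock hangs loose: pressed, all of it first sinks 0 to 5 mm (unknown) along -z, at 1 to 4 N, before it bears on its bracket.
- hole (a point): Centre of the hole for the shackle's free leg in the top face of the padlock's body, 30 mm from the heel along the padlock's +y. Same axes as heel.
- crown (a point): Outermost point of the middle of the shackle's arch. Steel shackle of 8 mm round bar, legs 30 mm apart; while up, the arch stands 43.5 mm above the padlock's top face and the free leg's tip 9 mm above it. Axes: z along the padlock's axis, outward; y from the long leg to the free leg.
- swing (a joint): Angle of the shackle about its long leg, rad: 0 = free leg over the hole (a firm stop); grows (to 1.75) as it swings out to the front, away from the tin (free leg towards the padlock's -x). Turns stiffly (0.03 N m), stays where it is left. Unless it is nearly at 0 the free leg meets the body and does not go in.
- shackle (a joint): Travel of the shackle into the body along the padlock's -z, m: 0 = up; a spring pushes it back with 5 to 8 N. The hidden pawl adds to this, about 11 N in all, and clicks at about 0.0135; hard stop at 0.017. Once clicked it stays at about 0.013 when let go; otherwise it springs back to 0.
- carton: Bystander: drink carton 47 x 60 x 112 mm, standing loose. Origin: centre of underside.
- bottle: Bystander: bottle 64 mm diameter, 150 mm high, standing loose. Origin: centre of underside.
- spoon: Bystander: metal spoon 160 mm long, lying loose along its x.

How it is judged:
On the way, in this order (a step that is already met when the one before it is completed fails the run):
1. the lid is shut while the shackle is still swung aside (value of joint lid below 0.04 rad and value of joint swing above 0.4 rad), for 0.1 s.
2. with the lid shut, the shackle is swung round over the hole (value of joint swing below 0.15 rad and value of joint lid below 0.05 rad), for 0.1 s.
At the end, for the whole second after the job is handed in: The lid is shut (under 0.05 rad), the shackle is over the hole (under 0.15 rad) and, let go, stays pressed in by more than 10 mm of its own accord (all of step 2 and value of joint shackle above 0.01 m and contact force between each of the arm, the fingers and tin below 0.1 N); the robot touches nothing.
It fails at once if the tin, lid or padlock is pushed with more than 60 N (contact force between any of the fingers, the arm and tin above 60 N).
It fails at once if a bystander is shifted by more than 30 mm (distance of any of carton, bottle, spoon from where it was at the start of the episode above 0.03 m).
It also fails if it takes over 58 s, if anything falls off the work surface, if the arm or the gripper's body presses on something with over 40 N, if the wrist force passes 120 N, or if a joint passes its speed limit or range.

### The arm

A 6-joint arm with a two-finger parallel gripper is mounted at the origin on the work surface. World frame = base frame: x ahead of the robot, y to its left, z up, the work surface at z = 0. Lengths are in m, angles in rad, forces in N, time in s.
With the tool pointing down it reaches from about 0.275 to 0.75 m from the base axis. Payload 10.2 kg.
Tool frame: the origin (TCP) lies midway between the tips of the shut fingers; the grasp point (between the pads) lies 19 mm behind it (env.hold_point_z is the distance from the TCP to the grasp point, in m); z points along the fingers, y is the line along which they close (so a half turn about z gives the same grasp; the last joint's range is limited). The gripper opens to 85 mm and grips with 20 to 120 N. Pads are 22 mm wide; open, the fingers measure 114 mm over their backs; the gripper's body (76 mm by 85 mm) begins 54 mm behind the grasp point. The pads swing forward as they close: fully open they stand 13 mm farther back than shut.
Start: joints at [0.936, 0.313, 1.498, -0, 1.331, -0.223], TCP at [0.21, 0.481, 0.231] pointing down, gripper open.
Joint ranges: [-2.94, 2.94], [-0.97, 2.17], [0.19, 2.56], [-1.23, 4.37], [0.02, 3.11], [-2.88, 2.88]. Speed limits (rad/s): [2.39, 2.39, 3.01, 3.14, 3.14, 3.14].

### API

Orientations are given as a unit quaternion [x, y, z, w].
In Python, from bench import env, kinematics, monitor, eyes, job gives the robot as it stands. The module is installed in compiled form; this text tells all that it offers. Calls block until the motion is done:
- env.reach(position, orientation): joint-space move of the TCP to a pose.
- env.movel(position, velocity=0.15, frame=None, guard=None): straight line of the TCP; frame=None keeps the orientation; velocity is the mean speed in m/s. With guard (N) it stops when the force on the tool has changed by that much, and returns True; else False.
- env.set_joints(angles): joint-space move.
- env.release() and env.close_gripper(effort=None): open the fingers fully, or close them until they stop; effort is the grip in N (None keeps the last).
- env.hold(seconds).
- kinematics.ik(position, orientation): joint angles nearest the present ones, or None.
- monitor.sense(): the state.
- eyes.grab_frame(name): name is "side" or "top"; returns a dict with "frame" (420x560x3 uint8, red, green, blue), "mtx" (3x3 intrinsics, pixels), "k1" (the pictures are not rectified: a ray, as slopes to the right and down, at radius r is drawn at 1 + k1 r^2 times it, then the intrinsics apply), "view" (4x4, takes a point from world to camera coordinates). Camera axes: x right, y down, z forward; pixel columns grow to the right and rows downward; lengths in m; the calibration is good to about 2 mm. A picture is of the moment at which its call begins. There is no depth.
A pose or a line that the arm cannot do raises env.MotionError and nothing moves.
- job.hand_in(): hands the job in; it is judged then, once.
The state is a dict: "clock": time; "joints": joint angles; "qvel": joint speeds; "joint_efforts": joint torques, N m; "position": TCP position; "ee_rot": TCP orientation; "contact_force": force on the tool from outside, world axes, zero at the start; "ft_torque": the same for the moment, N m; "finger_gap": opening from 0.0 (shut) to 1.0 (fully open); "gripper_force": force on a finger pad.
Only numpy, scipy, OpenCV 4.12 (cv2) and the standard library are available. Lean on these libraries where they do the work, as an engineer would, in place of code of your own. Each camera call takes 0.05 s, during which the arm holds its last target. There are 200 camera calls.

## Working session

There is one attempt and no reset: what is moved stays moved. The work goes in short steps, each a Python script; the robot and the scene stay as the last script left them, time stands still between calls to the robot, and variables do not carry over. Pictures are saved under pics/ and viewed, at most 10 in all, crops included, and the job is handed in when it is done.

```bash
mkdir -p pics; python3 - <<'E'
from bench import env, kinematics, monitor, eyes, job
import cv2
for n in ("side","top"):
    f=eyes.grab_frame(n); cv2.imwrite(f"pics/{n}0.png",f["frame"][:,:,::-1]); print(n,f["mtx"],f["k1"],f["view"])
print(monitor.sense())
E
```

```text
side [[398.92467014   0.         281.02473866]
 [  0.         398.92467014 209.31255556]
 [  0.           0.           1.        ]] -0.018798789008561495 [[-0.9581819  -0.28612859 -0.00422825  0.61837285]
 [-0.19155318  0.65230664 -0.73335082  0.1116881 ]
 [ 0.21259075 -0.70187355 -0.67983725  0.75847085]
 [ 0.          0.          0.          1.        ]]
top [[389.39357956   0.         281.20685503]
 [  0.         389.39357956 208.61756298]
 [  0.           0.           1.        ]] -0.07500247834038523 [[ 0.0229354  -0.99962419 -0.01501516  0.13909637]
 [-0.98813721 -0.02038545 -0.1522146   0.60412956]
 [ 0.1518513   0.01832814 -0.9882334   0.84406699]
 [ 0.          0.          0.          1.        ]]
{'clock': 0.1, 'joints': array([ 9.35638110e-01,  3.13391588e-01,  1.49837647e+00, -1.12143003e-05,
        1.33097609e+00, -2.23389915e-01]), 'qvel': array([ 0.00099619, -0.00151307, -0.00223153, -0.00172443,  0.00031393,
       -0.00027954]), 'joint_efforts': array([ 1.86994126e-03, -4.12904227e+01, -2.60143733e+01, -2.51873080e-04,
        3.01151282e-03, -4.83517465e-05]), 'position': array([0.20998973, 0.48092356, 0.23078777]), 'ee_rot': array([ 2.04431377e-01,  9.78880728e-01, -5.25775829e-04, -2.34680711e-04]), 'contact_force': array([0.51459634, 0.09117837, 0.61754185]), 'ft_torque': array([-0.05545796,  0.00270695,  0.0010732 ]), 'gripper_force': 0.0, 'finger_gap': 1.0028492854456812}
```

View pics/side0.png

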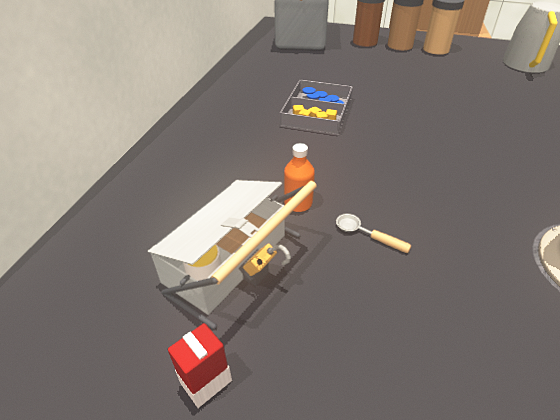

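View pics/top0.png

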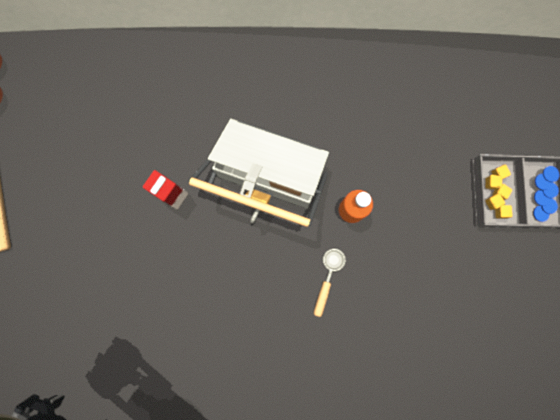

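The side view shows the tin around (220,245), the bar from (217,277) to (314,185), the padlock at (260,260) with its shackle at (285,253), the carton at (200,365) and the bottle at (299,180). The top view shows the bar from (192,182) to (308,222). I'll zoom in on both.

```bash
python3 - <<'E'
import cv2
a=cv2.imread("pics/side0.png")[170:320,140:340]; b=cv2.imread("pics/top0.png")[110:240,180:340]
cv2.imwrite("pics/sidec.png",cv2.resize(a,None,fx=4,fy=4,interpolation=cv2.INTER_CUBIC))
cv2.imwrite("pics/topc.png",cv2.resize(b,None,fx=4.6,fy=4.6,interpolation=cv2.INTER_CUBIC))
E
```

```text
(no output)
```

View pics/sidec.png

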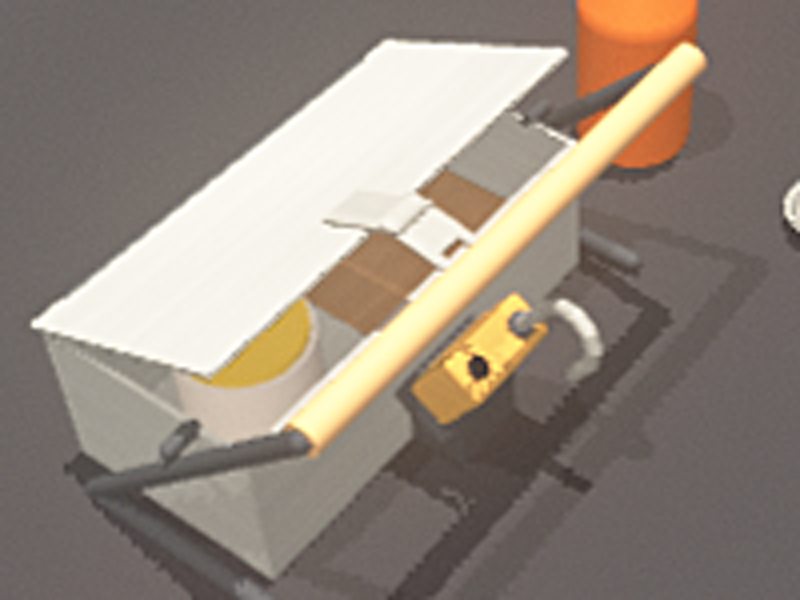

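View pics/topc.png

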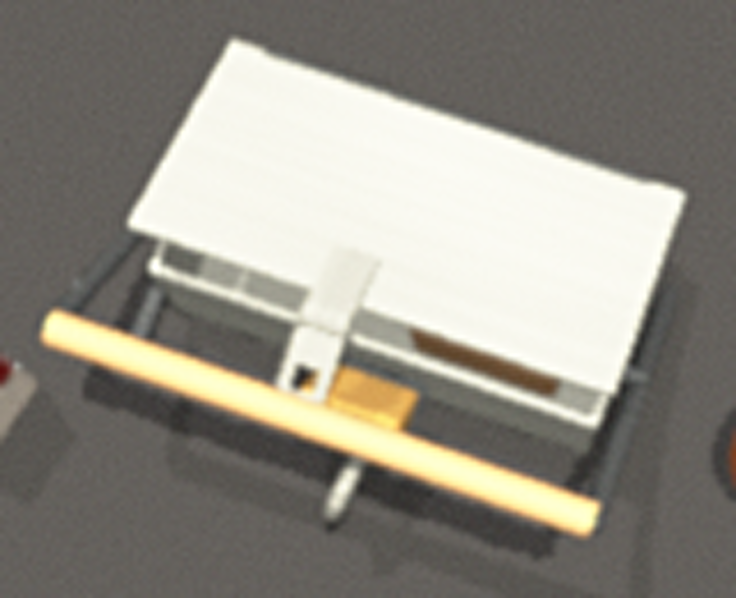

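```bash
cat > geo.py <<'E'
import numpy as np, cv2
L=np.radians(35)
PZ=np.array([-np.sin(L),0,np.cos(L)]); PX=np.array([np.cos(L),0,np.sin(L)]); PY=np.array([0,1.,0])
def proj(c,P):
    p=np.atleast_2d(P)@c["view"][:3,:3].T+c["view"][:3,3]
    s=p[:,:2]/p[:,2:]; s=s*(1+c["k1"]*(s**2).sum(1,keepdims=True))
    return s@c["mtx"][:2,:2].T+c["mtx"][:2,2]
def lidp(a,s,y,h=.004):  # s from hinge, h above
    return np.array([.06-s*np.cos(a)+h*np.sin(a)*1, y, .087+s*np.sin(a)+h*np.cos(a)])
def shk(heel,sw,u,z): # u along leg-to-leg
    return heel+PZ*z+u*(np.cos(sw)*PY-np.sin(sw)*PX)
def Rz(w): return np.array([[np.cos(w),-np.sin(w),0],[np.sin(w),np.cos(w),0],[0,0,1]])
E
cat > fit.py <<'E'
from geo import *
from scipy.optimize import least_squares
import pickle
from bench import eyes
C={n:eyes.grab_frame(n) for n in("side","top")}
def pts(p):
    lid,hx,hz,sw=p[3:]
    h=np.array([hx,-.015,hz])
    T=dict(barL=(-.112,.128,.152),barR=(-.112,-.128,.152),rimL=(-.06,.115,.085),rimR=(-.06,-.115,.085),bot=(-.06,.115,0),
     bl=lidp(lid,-.004,.118),br=lidp(lid,-.004,-.118),fl=lidp(lid,.12,.118),fr=lidp(lid,.12,-.118),
     heel=h,hole=h+.03*PY,crown=shk(h,sw,.015,.0435),tip=shk(h,sw,.03,.009),legtop=shk(h,sw,0,.0285))
    return {k:Rz(p[2])@np.array(v)+[p[0],p[1],0] for k,v in T.items()}
obs={"top":dict(barL=(50,330),barR=(592,517),bl=(235,42),br=(684,194),fr=(612,388),fl=(131,224),rimL=(150,268),rimR=(603,420),crown=(333,518)),
"side":dict(barL=(308,440),barR=(690,57),bl=(35,325),fl=(210,376),fr=(565,50),br=(388,42),bot=(272,578),heel=(520,320),hole=(478,366),crown=(600,345),tip=(578,375))}
O=[(n,k,np.array(v)/(4.6 if n=="top" else 4)+((180,110) if n=="top" else (140,170))) for n in obs for k,v in obs[n].items()]
def res(p):
    P=pts(p); return np.concatenate([proj(C[n],P[k])[0]-o for n,k,o in O])
r=least_squares(res,[.5,.15,-.3,.5,-.1,.09,1.4],loss="soft_l1")
print(r.x.round(4)); e=res(r.x).reshape(-1,2)
for (n,k,o),v in zip(O,e): print(n,k,v.round(1))
P=pts(r.x); print({k:v.round(4) for k,v in P.items()})
pickle.dump(r.x,open("p.pkl","wb"))
E
python3 fit.py
```

```text
[ 0.7032  0.1804 -0.3201  0.3656 -0.1012  0.0713  1.4236]
top barL [ 0.  -0.1]
top barR [0.2 0.7]
top bl [-0.6 -1.6]
top br [ 0.2 -1.6]
top fr [0.4 0.5]
top fl [-0.5 -0.3]
top rimL [-0.5  0.4]
top rimR [-1.8  1.2]
top crown [ 0.4 -3. ]
side barL [-0.2 -0.1]
side barR [ 0.9 -0.3]
side bl [-1.9 -0.9]
side fl [-0.5  0.1]
side fr [0.6 0. ]
side br [-1.3 -1.4]
side bot [1.3 0.4]
side heel [2.  1.1]
side hole [2.2 0.5]
side crown [-1.  -5.6]
side tip [-0.1 -0.1]
{'barL': array([0.6371, 0.3371, 0.152 ]), 'barR': array([0.5566, 0.0941, 0.152 ]), 'rimL': array([0.6824, 0.3084, 0.085 ]), 'rimR': array([0.61  , 0.0901, 0.085 ]), 'bot': array([0.6824, 0.3084, 0.    ]), 'bl': array([0.8022, 0.2719, 0.0893]), 'br': array([0.7279, 0.0479, 0.0893]), 'fl': array([0.6922, 0.3083, 0.1336]), 'fr': array([0.618 , 0.0843, 0.1336]), 'heel': array([0.6023, 0.198 , 0.0713]), 'hole': array([0.6118, 0.2265, 0.0713]), 'crown': array([0.5678, 0.2118, 0.0985]), 'tip': array([0.5758, 0.2115, 0.0617]), 'legtop': array([0.5868, 0.2032, 0.0947])}
```

```bash
sed -i 's/,crown=(600,345)//; s/,crown=(333,518)//' fit.py; cat >> fit.py <<'E'
hx,hz,sw=r.x[4:]; h=np.array([hx,-.015,hz])
t=np.linspace(0,np.pi,13)
line=[shk(h,sw,0,z) for z in(0,.014,.0245)]+[shk(h,sw,.015-.015*np.cos(a),.0245+.015*np.sin(a)) for a in t]+[shk(h,sw,.03,.009)]
body=[h+x*PX+y*PY+z*PZ for z in(0,-.042) for x,y in((-.012,-.011),(.012,-.011),(.012,.041),(-.012,.041),(-.012,-.011))]
hs=[lidp(r.x[3],.12,y) for y in(.004,.026)]
W=lambda Q:np.array(Q)@Rz(r.x[2]).T+[r.x[0],r.x[1],0]
ims=[]
for n,(x0,y0,w,hh) in dict(side=(215,210,90,80),top=(210,160,90,80)).items():
    S=8; im=cv2.resize(C[n]["frame"][y0:y0+hh,x0:x0+w,::-1],None,fx=S,fy=S,interpolation=cv2.INTER_CUBIC) if 0 else cv2.resize(np.ascontiguousarray(C[n]["frame"][y0:y0+hh,x0:x0+w,::-1]),None,fx=4.4,fy=4.4,interpolation=cv2.INTER_CUBIC)
    for Q,c in((line,(0,0,255)),(body,(255,0,0)),(hs,(0,255,0))):
        cv2.polylines(im,[((proj(C[n],W(Q))-[x0,y0]+.5)*4.4).astype(int)],False,c,1)
    ims.append(im)
cv2.imwrite("pics/ov.png",np.hstack(ims))
E
python3 fit.py
```

```text
[ 0.7032  0.1803 -0.3194  0.3652 -0.0974  0.0695  1.497 ]
top barL [ 0.1 -0.1]
top barR [0.3 0.7]
top bl [-0.6 -1.6]
top br [ 0.3 -1.7]
top fr [0.5 0.5]
top fl [-0.4 -0.2]
top rimL [-0.5  0.5]
top rimR [-1.7  1.2]
side barL [-0.1 -0.2]
side barR [ 0.9 -0.4]
side bl [-1.9 -0.9]
side fl [-0.4  0. ]
side fr [ 0.6 -0. ]
side br [-1.4 -1.4]
side bot [1.4 0.3]
side heel [0.3 0.7]
side hole [0.5 0.1]
side tip [-1.  -1.2]
{'barL': array([0.637, 0.337, 0.152]), 'barR': array([0.5567, 0.0939, 0.152 ]), 'rimL': array([0.6823, 0.3083, 0.085 ]), 'rimR': array([0.6101, 0.09  , 0.085 ]), 'bot': array([0.6823, 0.3083, 0.    ]), 'bl': array([0.8021, 0.2719, 0.0893]), 'br': array([0.728 , 0.0478, 0.0893]), 'fl': array([0.6921, 0.3082, 0.1336]), 'fr': array([0.618 , 0.0842, 0.1336]), 'heel': array([0.606 , 0.1966, 0.0695]), 'hole': array([0.6154, 0.2251, 0.0695]), 'crown': array([0.571 , 0.2094, 0.0965]), 'tip': array([0.5785, 0.2081, 0.0597]), 'legtop': array([0.5905, 0.2018, 0.0928])}
```

View pics/ov.png

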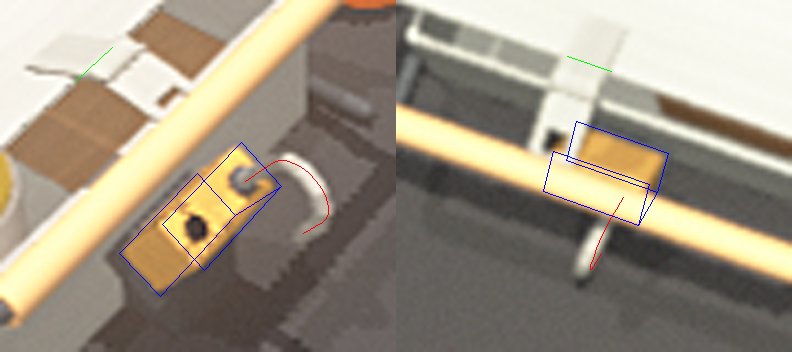

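```bash
cat > fit2.py <<'E'
from geo import *
from scipy.optimize import least_squares
import pickle
from bench import eyes
C={n:eyes.grab_frame(n) for n in("side","top")}; p=pickle.load(open("p.pkl","rb"))
W=lambda Q:np.atleast_2d(Q)@Rz(p[2]).T+[p[0],p[1],0]
A={"side":np.array([(262,168),(285,160),(305,170),(320,190),(323,210),(312,228)])/4.4+[215,210]-.5,
"top":(np.array([(583,274),(592,253),(602,232)])-[396,0])/4.4+[210,160]-.5}
t=np.linspace(0,np.pi,40)
def line(h,sw): return np.array([shk(h,sw,0,z) for z in np.linspace(.004,.0245,20)]+[shk(h,sw,.015-.015*np.cos(a),.0245+.015*np.sin(a)) for a in t]+[shk(h,sw,.03,z) for z in np.linspace(.0245,.009,15)])
hole=np.array([478,366])/4+[140,170]; heel=np.array([520,320])/4+[140,170]
def res(q):
    h=q[:3]; r=[]
    for n in A:
        l=proj(C[n],W(line(h,q[3]))); d=np.linalg.norm(A[n][:,None]-l[None],axis=2); r+=list(d.min(1))
    tip=proj(C["side"],W(shk(h,q[3],.03,.009)))[0]-(np.array([303,238])/4.4+[215,210]-.5)
    return np.r_[r,tip,proj(C["side"],W(h+.03*PY))[0]-hole,(proj(C["side"],W(h))[0]-heel)*.5,(q[:3]-[p[4],-.015,p[5]])/.003]
for s in(1.,1.2,1.4,1.6):
    r=least_squares(res,[p[4],-.015,p[5],s]); print(r.cost,r.x.round(4),res(r.x).round(1))
E
python3 fit2.py
```

```text
1.949170161899538 [-0.0978 -0.0145  0.0708  1.4284] [ 0.3  0.1  0.3  0.3  0.6  0.2  1.4  0.2  0.  -0.6 -0.5  0.5 -0.1  0.2
  0.3 -0.1  0.2  0.4]
1.9352501618475837 [-0.0981 -0.0144  0.0707  1.4266] [ 0.5  0.1  0.3  0.2  0.7  0.3  1.2  0.2  0.2 -0.5 -0.4  0.6  0.   0.2
  0.3 -0.2  0.2  0.4]
1.9352496261107641 [-0.0981 -0.0144  0.0707  1.4267] [ 0.5  0.1  0.3  0.2  0.7  0.3  1.2  0.2  0.2 -0.5 -0.4  0.6  0.   0.2
  0.3 -0.2  0.2  0.4]
1.9491702392202437 [-0.0978 -0.0145  0.0708  1.4284] [ 0.3  0.1  0.3  0.3  0.6  0.2  1.4  0.2  0.  -0.6 -0.5  0.5 -0.1  0.2
  0.3 -0.1  0.2  0.4]
```

```bash
cat > rob.py <<'E'
from geo import *
from scipy.spatial.transform import Rotation as R
from bench import env, kinematics, monitor, eyes, job
T0=np.array([.7032,.1803,0]); YAW=-.3194; H=np.array([-.098,-.0145,.0707])
W=lambda v: Rz(YAW)@np.asarray(v)+T0
def tinpos(P): return Rz(YAW).T@(np.asarray(P)-T0)
def quat(s=1): return R.from_matrix(Rz(YAW)@np.c_[s*PX,-s*PY,-PZ]).as_quat()
def pl(x,y,z): return W(H+x*PX+y*PY+z*PZ)   # padlock coordinates
def padl(): 
    d=tinpos(monitor.sense()["position"])-H; return np.array([d@PX,d@PY,d@PZ])
def F():
    f=Rz(YAW).T@monitor.sense()["contact_force"]; return np.array([f@PX,f@PY,f@PZ]).round(2)
E
python3 - <<'E'
from rob import *
env.close_gripper(20)
q=None
for yaw in (YAW,YAW+np.pi/2,YAW-np.pi/2):
    o=(R.from_euler('z',yaw)*R.from_euler('x',np.pi)).as_quat()
    j=kinematics.ik(W([-.03,0,.2]),o); print(yaw,j)
    if j is not None and q is None:q=o
for s in(1,-1): print(s,kinematics.ik(pl(-.03,-.03,.08),quat(s)),kinematics.ik(pl(0,.015,.03),quat(s)))
env.reach(W([-.03,0,.22]),q); print(monitor.sense()["position"],F())
hit=env.movel(W([-.03,0,.14]),.1,guard=8); print(hit)
hit=env.movel(W([-.03,0,.086]),.02,guard=18)
s=monitor.sense();print(hit,tinpos(s["position"]),s["contact_force"],s["clock"])
f=eyes.grab_frame("side");cv2.imwrite("pics/s1.png",cv2.resize(np.ascontiguousarray(f["frame"][150:330,130:350,::-1]),None,fx=3,fy=3))
E
```

```text
-0.3194 [ 1.07401979e-01  7.45365124e-01  9.00041060e-01 -4.44089210e-16
  1.49618647e+00  1.99759831e+00]
1.2513963267948967 [ 1.07401979e-01  7.45365124e-01  9.00041060e-01 -4.44089210e-16
  1.49618647e+00  4.26801979e-01]
-1.8901963267948965 [ 0.10740198  0.74536512  0.90004106  0.          1.49618647 -2.71479067]
1 [ 0.28804845  0.37047267  1.88737108 -0.77451109  0.48715415  2.80135211] [ 0.30085778  0.5324508   1.70011662 -0.7478457   0.51235724  2.78008693]
-1 [ 0.28804845  0.37047267  1.88737108 -0.77451109  0.48715415 -0.34024054] [ 0.30085778  0.5324508   1.70011662 -0.7478457   0.51235724 -0.36150572]
[0.67442002 0.19052568 0.22018727] [-0.5   0.    0.76]
False
True [-0.02979632  0.00025031  0.09239453] [-4.7398968  -1.15017494  8.82699563] 6.3167
```

View pics/s1.png

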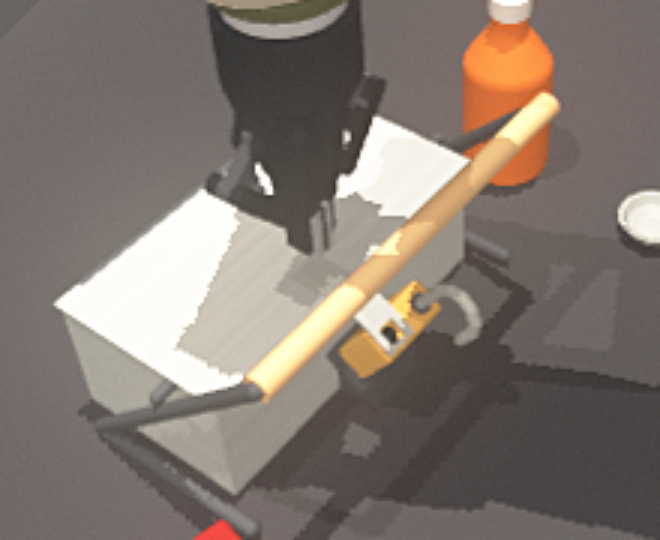

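The lid is down with the hasp over the padlock's hole at (388,325). The shackle is still swung aside at (465,310). I'll press the lid once more to be sure, then move in front of the padlock.

```bash
python3 - <<'E'
from rob import *
p=monitor.sense()["position"]
print(env.movel(p-[0,0,.004],.01,guard=15),tinpos(monitor.sense()["position"]),monitor.sense()["contact_force"])
env.hold(.2)
print(tinpos(monitor.sense()["position"]),monitor.sense()["contact_force"])
env.movel(W([-.03,0,.25]),.2)
q=quat(-1)
env.reach(pl(-.06,-.03,.16),q); print(padl(),F())
print(env.movel(pl(-.0235,-.030,.06),.1,guard=8),padl())
print(env.movel(pl(-.0235,-.030,.024),.05,guard=6),padl(),F(),monitor.sense()["clock"])
f=eyes.grab_frame("side");cv2.imwrite("pics/s2.png",cv2.resize(np.ascontiguousarray(f["frame"][190:310,200:350,::-1]),None,fx=5,fy=5))
E
```

```text
False [-0.02943544  0.00048231  0.09165435] [-9.00901526 -0.661855   18.20073899]
[-0.02946122  0.0004736   0.09164343] [-8.88424369 -1.15202468 18.93604937]
[-0.05965124 -0.02987613  0.159916  ] [ 0.76  0.53 -0.32]
False [-0.02347828 -0.02981904  0.0604274 ]
False [-0.02342642 -0.02995995  0.02411267] [ 0.45 -0.27 -0.34] 12.05
```

View pics/s2.png

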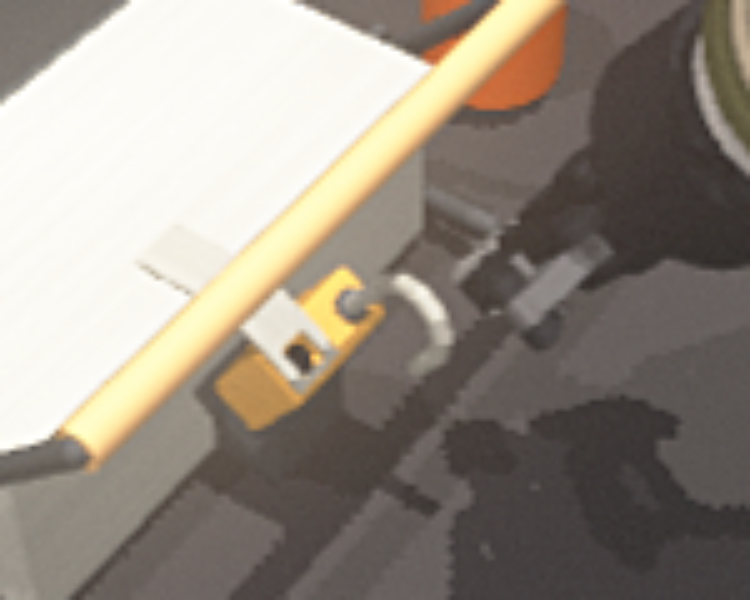

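The lid is shut, with a stiff 18 N reaction at z = 0.0916. The fingertips at (470,290) stand just behind the arch at (430,310), so I'll sweep the shackle round.

```bash
python3 - <<'E'
from rob import *
env.movel(pl(-.0235,-.030,.019),.05,guard=6)
px,py=np.array([1,0]),np.array([0,1])
for k,ph in enumerate(np.linspace(1.43,-.12,12)):
    r=.012+.021*(1.43-ph)/1.43; r=min(r,.033)
    u=np.cos(ph)*py-np.sin(ph)*px; n=np.sin(ph)*py+np.cos(ph)*px
    c=r*u-.004*n-[.011,.0145]
    h=env.movel(pl(c[0],c[1],.019),.04,guard=10)
    print(round(ph,2),h,c.round(4),padl().round(4),F())
    if h: break
print(monitor.sense()["clock"])
f=eyes.grab_frame("side");cv2.imwrite("pics/s3.png",cv2.resize(np.ascontiguousarray(f["frame"][190:310,200:350,::-1]),None,fx=5,fy=5))
E
```

```text
1.43 False [-0.0234 -0.0168] [-0.0235 -0.0165  0.019 ] [0.5  0.   0.44]
1.29 False [-0.0256 -0.0144] [-0.0258 -0.0145  0.019 ] [-0.08  0.59  1.04]
1.15 False [-0.0274 -0.0115] [-0.0274 -0.0115  0.019 ] [-0.23 -1.34  0.39]
1.01 False [-0.0285 -0.0082] [-0.0286 -0.0079  0.019 ] [ 0.01 -0.59 -0.6 ]
0.87 False [-0.029  -0.0044] [-0.0291 -0.0041  0.019 ] [-0.68 -1.06 -0.88]
0.73 False [-0.0288 -0.0004] [-0.0289 -0.0001  0.019 ] [-0.26  0.29  0.5 ]
0.58 False [-0.0278  0.0037] [-0.0278  0.0039  0.019 ] [-0.08  0.19 -0.41]
0.44 False [-0.026   0.0077] [-0.0259  0.008   0.019 ] [-0.7  -0.18  0.11]
0.3 False [-0.0233  0.0116] [-0.0232  0.0117  0.019 ] [-0.1  -0.41 -0.89]
0.16 False [-0.0199  0.0151] [-0.0196  0.0153  0.019 ] [-0.08  0.44  0.04]
0.02 False [-0.0157  0.0181] [-0.0153  0.0184  0.0191] [ 0.33  0.46 -0.3 ]
-0.12 False [-0.011   0.0187] [-0.0126  0.0186  0.0187] [-6.86  0.52  0.85]
15.6917
```

View pics/s3.png

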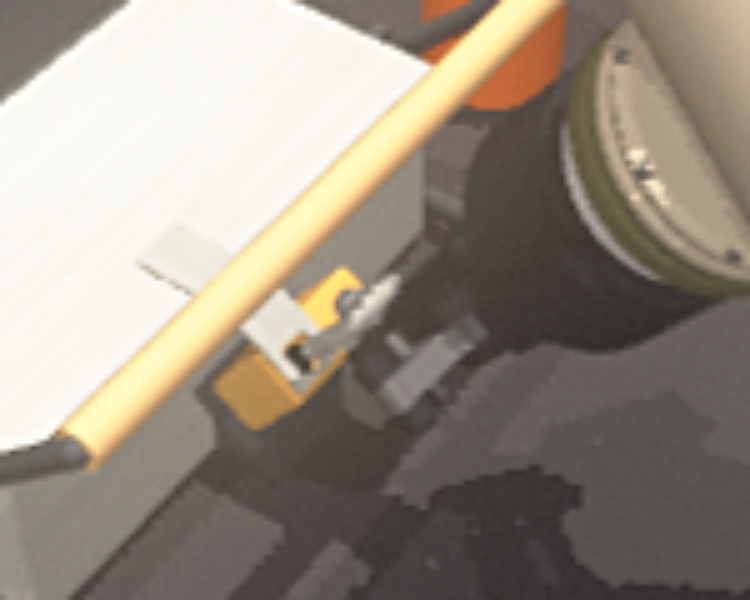

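The shackle now lies along the padlock at (350,320), with its free leg over the hasp's hole at (305,355). I'll push gently to confirm the stop, then press the crown and log the force.

```bash
python3 - <<'E'
from rob import *
print(env.movel(pl(-.0095,.0187,.019),.02,guard=8),padl().round(4),F())
env.hold(.15)
env.movel(pl(-.03,.0187,.019),.08)
env.movel(pl(-.03,.015,.062),.1)
env.movel(pl(.0,.015,.062),.08,guard=8)
env.hold(.2); b=F(); print(b,padl().round(4))
z=.052; 
env.movel(pl(0,.015,z),.05,guard=6); log=[]
while z>.015:
    z-=.0008; h=env.movel(pl(0,.015,z),.012)
    f=np.mean([F() for _ in range(1)],axis=0)-b; log.append((round(z*1e3,1),round(padl()[2]*1e3,1),*f.round(1)))
    if f[2]>17: break
for l in log: print(*l)
print(monitor.sense()["clock"])
E
```

```text
False [-0.0121  0.0184  0.0185] [-9.93  1.95  0.53]
[ 0.29 -0.11  0.1 ] [-0.0006  0.015   0.0619]
51.2 51.3 0.2 0.4 0.3
50.4 50.4 -0.7 0.0 0.2
49.6 49.6 -0.6 -0.2 -1.1
48.8 48.8 -0.2 -1.0 -0.0
48.0 48.0 -0.9 -0.1 0.2
47.2 47.2 0.1 0.3 0.5
46.4 46.4 -0.4 -0.2 0.2
45.6 45.6 -1.0 0.7 0.2
44.8 44.7 -0.0 0.0 -0.6
44.0 44.0 -1.6 0.4 0.1
43.2 43.2 0.4 -0.8 -0.4
42.4 42.4 0.2 0.9 -0.1
41.6 41.6 -0.2 0.3 0.8
40.8 41.0 -1.6 0.5 5.0
40.0 40.0 -1.0 0.2 5.5
39.2 39.2 -1.4 1.1 4.4
38.4 38.6 -1.0 0.5 9.2
37.6 37.9 -1.3 -0.1 10.1
36.8 37.3 -1.5 1.6 11.0
36.0 36.6 -1.9 0.4 12.4
35.2 35.8 -2.1 -0.0 12.4
34.4 34.9 -1.4 0.6 10.6
33.6 34.4 -2.6 0.7 15.9
32.8 33.4 -1.0 1.1 11.2
32.0 32.1 0.0 1.5 5.7
31.2 31.3 -0.1 2.0 7.0
30.4 30.4 1.1 2.5 4.8
29.6 29.6 0.7 1.8 3.8
28.8 28.6 -0.2 0.1 2.0
28.0 28.0 0.8 1.4 5.4
27.2 27.3 -0.4 1.6 6.5
26.4 26.5 -0.5 2.7 6.2
25.6 25.8 0.4 2.2 7.2
24.8 25.0 -0.2 1.6 7.3
24.0 24.2 -0.6 1.2 8.1
23.2 24.0 -2.2 0.8 15.5
22.4 23.7 -3.2 -0.5 22.1
27.4583
```

The force trace shows a dip at 33 mm and a stop at 24 mm, so it needs a look. I'll back off and check.

```bash
python3 - <<'E'
from rob import *
for z in (.025,.028,.032,.036,.045): env.movel(pl(0,.015,z),.03); print(z,F())
env.movel(pl(-.04,.015,.10),.12); env.hold(.2); print(F(), monitor.sense()["finger_gap"],monitor.sense()["clock"])
f=eyes.grab_frame("side");cv2.imwrite("pics/s4.png",cv2.resize(np.ascontiguousarray(f["frame"][200:300,210:320,::-1]),None,fx=6,fy=6,interpolation=cv2.INTER_CUBIC))
E
```

```text
0.025 [-0.21  0.63  7.14]
0.028 [0.88 2.08 5.5 ]
0.032 [-0.17 -1.26 -0.13]
0.036 [-0.37 -0.32 -0.09]
0.045 [-0.07 -0.39  0.15]
[ 0.05 -0.17  0.69] -0.00047296833479113415 29.8917
```

View pics/s4.png

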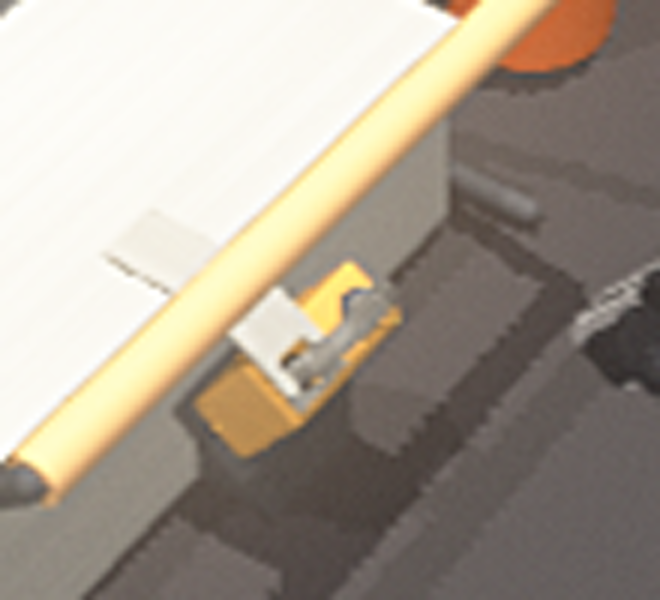

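The shackle is short and down, with its free leg entering the hasp's hole at (300,370). Contact is now lost at about 30 mm, against 41 mm before pressing, so it clicked and stays in. I'll hand it in.

```bash
python3 - <<'E'
from rob import *
print(job.hand_in())
E
```

```text
the job is handed in; nothing more can be done
None
```

I shut the lid, swung the shackle round to its stop over the hasp hole, and pressed it in; it stayed down about 11 mm (by crown contact height) after I let go, and I handed the job in at about 30 s with the arm clear, though no verdict came back.

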